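# Pin the stretcher into the bench rail

### The job

Slide the loose stretcher's tenon into the mortise of the rail until its shoulders close up, then take the slim-headed pin from the pin block and push it down through the hole in the rail and the slot in the tenon until its head sits on the rail, and let go. The rail and its hole are only roughly where the marks say, so feel for the hole and go gently: do not force the pin or the stretcher, and leave the other things where they are.

Things in the scene. Friction and masses are not known exactly. Their poses are not given: they have to be found in the camera images.
- board: Fixed plywood assembly board, 360 x 260 x 12 mm, flat on the bench. Origin on its underside, straight below the layout mark for the pin hole; z up; +x is the way the tenon slides into the rail. It reaches from x -290 to +70 mm, y -130 to +130 mm. A batten (100 x 12 x 14 mm) lies on it at x -200, y +120 mm. On it stands the brown rail, nominally centred on the origin.
- mortise_mark (a point): Nominal middle of the near mouth of the mortise in the rail, in the rail's near face; axes as the board's. The rail is 60 mm (x) by 220 mm (y), 50 mm high over the board. The mortise runs right through along x, 50 mm wide, 24 mm high, 8.5 to 32.5 mm above the board's top. The true rail, holes and all, is shifted up to 5 mm in x and 10 mm in y, not turned, and stays there.
- hole_mark (a point): Where the layout mark puts the mouth of the rail's pin hole, on the rail's top, 62 mm over the bench; axes as the board's. The true mouth is up to 5 mm off in x, 10 mm in y: feel for it with the nose. The hole is upright, round, 14 mm in diameter: 17.5 mm of rail, the mortise (24 mm), 8.5 mm of rail, then a wider opening in the board. Keep the pin's contact forces below 60 N.
- stretcher_center (a point): Centre of the body of the loose brown stretcher (about 0.3 kg) lying on the board: 150 (x) x 54 (y) x 40 mm (z). +x points to its tenon: 54 mm long, 38 wide, 20 high, half-way up, end corners rounded to 8 mm; shoulders at x = +75 mm. Lying flat, it is at the mortise's height. Home: shoulders on the rail's near face, centre 105 mm before the rail's hole (x). Push it below 60 N.
- tenon_hole (a point): Centre of the upright slot through the stretcher's tenon, 16 mm (x) by 28 mm (y), 30 mm beyond the shoulders (x = +105 mm from the stretcher's centre). Axes as the stretcher's. In the mortise the tenon has 6 mm of play to either side; the slot allows for it, so with the stretcher home the rail's hole may lie up to 6 mm to either side (y) of this point.
- pin_head (a point): Centre of the head of the joint pin, 90 g, standing in the pin block head up. Head: turned wood, 26 mm in diameter, 46 mm tall (slimmer and taller than the stub pin's). Below it a steel shank, 12 mm in diameter, 56 mm long, its last 8 mm tapering to a blunt nose of 10 mm diameter. Head's underside 23 mm, nose's end 79 mm below this point. +z is up the pin.
- pin_tip (a point): End of the pin's nose, on its axis.
- pin_block: Fixed pale wooden block, 60 x 150 mm, 62 mm tall, origin under its centre; two holes 80 mm apart along its y, one with the joint pin and one with the stub pin, either way round. The pins rest with their heads on its top.
- stub_pin: The other pin in the block, not wanted: head 38 mm in diameter and 26 mm tall. Origin at its nose's end. Leave it alone.
- mallet: Wooden mallet, 250 mm long, lying left of the board. Leave alone.
- glue_bottle: White bottle, 60 mm in diameter, 170 mm tall, origin under it. Leave alone.
- sanding_block: Cork sanding block, 100 x 60 x 32 mm. Leave alone.
- offcut: Dark wooden offcut, 90 x 45 x 40 mm. Leave alone.
- screw_jar: Amber jar with a lid, 70 mm in diameter, 80 mm tall. Leave alone.
- square: Joiner's square, wooden stock 130 mm, steel blade 180 mm, lying flat. Leave alone.
Not all that is in view belongs to the job. Leave any blue or turquoise look-alike of the part that bears stretcher_center alone.

How it is judged:
On the way, in this order (a step that is already met when the one before it is completed fails the run):
1. the stretcher's tenon is in the mortise, its slot under the rail's hole (x of tenon_hole in the frame of hole_mark between -0.008 and 0.01 m and y of tenon_hole in the frame of hole_mark between -0.018 and 0.018 m and angle between the x axis of stretcher_center and the x axis of board, either way round below 0.15 rad), for 0.2 s.
2. the pin's nose has gone through the rail's top into the tenon's hole (horizontal distance between pin_tip and tenon_hole below 0.01 m and horizontal distance between pin_tip and hole_mark below 0.015 m and z of pin_tip in the frame of hole_mark below -0.024 m), for 0.05 s.
At the end, for the whole second after the job is handed in: Pin upright (0.12 rad) through rail and tenon: tip within 10 mm of the slot's centre, head within 15 mm of the layout mark, head's underside within 3.5 mm of the rail's top; stretcher flat (0.1 rad) and in line with the mortise (0.12 rad); all at rest (z of pin_head in the frame of hole_mark between 0.018 and 0.0265 m and horizontal distance between pin_head and hole_mark below 0.015 m and horizontal distance between pin_tip and tenon_hole below 0.01 m and angle between pin_head's own z axis and vertical below 0.12 rad and angle between the x axis of stretcher_center and the x axis of board, either way round below 0.12 rad and angle between stretcher_center's own z axis and vertical below 0.1 rad and linear speed of each of stretcher, pin below 0.02 m/s); the robot touches nothing.
It fails at once if the pin is pressed against the rail or board with more than 60 N (contact force between pin and board above 60 N).
It fails at once if the pin is pressed against the stretcher with more than 60 N (contact force between pin and stretcher above 60 N).
It fails at once if with the tenon at the rail, the stretcher is pressed against rail or board with more than 60 N (horizontal distance between tenon_hole and hole_mark below 0.06 m and contact force between stretcher and board above 60 N).
It fails at once if another thing is moved by more than 30 mm (distance of any of stub_pin, mallet, glue_bottle, sanding_block, offcut, screw_jar, square from where it was at the start of the episode above 0.03 m).
It also fails if it takes over 72 s, if anything falls off the work surface, if the arm or the gripper's body presses on something with over 40 N, if the wrist force passes 120 N, or if a joint passes its speed limit or range.

### The arm

A 6-joint arm with a two-finger parallel gripper is mounted at the origin on the work surface. World frame = base frame: x ahead of the robot, y to its left, z up, the work surface at z = 0. Lengths are in m, angles in rad, forces in N, time in s.
With the tool pointing down it reaches from about 0.275 to 0.775 m from the base axis. Payload 14.6 kg.
Tool frame: the origin (TCP) lies at the very end of the fingers, on their centre line; the grasp point (between the pads) lies 19 mm behind it (bot.pinch_z is the distance from the TCP to the grasp point, in m); x points along the fingers, y is the direction in which the jaws open and shut, and the axes are right-handed (so a half turn about x gives the same grasp; the last joint's range is limited). The gripper opens to 85 mm and grips with 20 to 120 N. Pads are 22 mm wide; open, the fingers measure 114 mm over their backs; the gripper's body (76 mm by 85 mm) begins 54 mm behind the grasp point. The pads swing forward as they close: fully open they stand 13 mm farther back than shut.
Start: joints at [1.097, 0.263, -0.048, 1.259, 0, 1.415], TCP at [0.165, 0.499, 0.231] pointing down, gripper open.
Joint ranges: [-2.65, 2.65], [-0.89, 1.7], [-1.18, 1.37], [-2.13, 2.11], [-1.35, 1.29], [-3.14, 3.14]. Speed limits (rad/s): [1.89, 1.89, 2.57, 2.79, 3.14, 3.14].

### API

Orientations are given as a unit quaternion [x, y, z, w].
In Python, from bench import monitor, optics, job_done, bot gives the robot as it stands.
- The arm moves only by the tool arm_command, never from a script. Its argument "targets" is a list of rows, each a list of 7 numbers: the shift along the tool's x, y, z in cm, then the turn, a rotation vector about the tool's x, y, z in degrees, then the finger opening in cm, from 0 to 8.54. A call has 1 to 5 rows; each row shifts and turns the commanded pose from where the row before left it, along the tool's axes as they then stand; what a row does not reach is not made up. A row lasts 1/10 s, in which the tool goes at most 50 mm and 8.59 degrees, less where a joint would pass 70% of its speed; a pose out of reach is approached as far as the arm can. A call is refused whole if a number of a shift passes 5 or a number of a turn 8.59, either way. A call with a gripper value outside its range is refused whole. The fingers move at their own pace and stop on an object; "grip_force" is the grip in N (left out, the last holds). Time passes only in rows, so rows that do not move let the fingers close. It gives the time, the measured TCP pose, the force and the opening at its end, in the units of the state.
- monitor.observe(): the state, without advancing time (a new reading comes with each control period).
- optics.camera(name): name is "scene" or "top" or "wrist"; returns a dict with "frame" (384x512x3 uint8, blue, green, red), "range_z" (384x512 float32, m along the optical axis (not along the pixel's ray), 0 where there is no reading), "fovy" (degrees; the focal length in pixels is half the picture's height over the tangent of half this angle, whatever the lens; pixels are square), "cx", "cy" (the principal point, pixels), "xyz" and "attitude" of the camera in the world; the wrist camera has in their place "tool_from_camera" (4x4, takes a point from camera to tool coordinates, whose origin is the TCP and whose axes are the tool frame's). Camera axes: x right, y down, z forward; pixel columns grow to the right and rows downward; lengths in m; the calibration is good to about 2 mm. A picture is of the moment at which its call begins: read the wrist's pose just before it.
- job_done(): hands the job in, once; it reports no verdict.
The state is a dict: "time": time; "joint_positions": joint angles; "dq": joint speeds; "joint_torque": joint torques, N m; "tcp_pos": TCP position; "orientation": TCP orientation; "ft_force": force on the tool from outside, world axes, zero at the start; "moment": the same for the moment, N m; "grip_width": opening from 0.0 (shut) to 1.0 (fully open).
Only numpy, scipy, OpenCV 4.12 (cv2) and the standard library are available. Lean on these libraries where they do the work, as an engineer would, in place of code of your own. Each camera call takes 0.05 s, during which the arm holds its last target.

## Working session

There is one attempt and no reset: what is moved stays moved. The work goes in short steps, Python scripts to look and compute and a tool call to move; the robot and the scene stay as the last step left them, time stands still between calls to the robot, and variables do not carry over. Pictures are saved under pics/ and viewed, and the job is handed in when it is done.

Besides the shell and the picture viewer there is one more tool, called after "Request:" as name([rows], argument=value, ...), one row to a line, values as JSON. arm_command: Moves the arm, as the interface text tells. Its arguments: {"type":"object","properties":{"targets":{"type":"array"},"grip_force":{"type":"number"}},"required":["targets"]}

```bash
ls; mkdir -p pics
python3 - <<'E'
from bench import monitor, optics, bot
import cv2,pickle
print(monitor.observe()); print([a for a in dir(bot) if a[0]!='_'],bot.pinch_z)
d={}
for n in ("scene","top","wrist"):
    c=optics.camera(n); d[n]=c
    cv2.imwrite(f"pics/{n}0.png",c["frame"])
    print(n,{k:v for k,v in c.items() if k not in("frame","range_z")})
pickle.dump(d,open("c0.pkl","wb"))
E
```

```text
pics
{'time': 0.0, 'joint_positions': array([ 1.09670461e+00,  2.63550001e-01, -4.89421738e-02,  1.25940289e+00,
        1.30046801e-05,  1.41549484e+00]), 'dq': array([-1.24379186e-03, -1.71656160e-04, -1.15035350e-04,  3.26290438e-04,
        4.82223949e-05,  7.36178780e-04]), 'joint_torque': array([-2.73011765e-04, -6.37631822e+01,  3.84574199e+01,  1.36398361e-02,
       -2.93671246e-05, -7.83673926e-06]), 'tcp_pos': array([0.16441888, 0.49829846, 0.23080914]), 'orientation': array([ 0.11186473,  0.69826763, -0.11260065,  0.6980184 ]), 'ft_force': array([-0.22433292, -0.05747908,  0.0650123 ]), 'moment': array([ 0.07509085, -0.02256387, -0.01664416]), 'grip_width': 0.9988153333622694}
['PlanningError', 'pinch_z'] 0.0187
scene {'fovy': 57.36946086201165, 'cx': 258.06970319766475, 'cy': 189.46685545210167, 'xyz': array([ 1.1750163 , -0.4500023 ,  0.79001766]), 'attitude': array([ 0.79934435,  0.438386  , -0.19934799, -0.35934204])}
top {'fovy': 49.66597943592853, 'cx': 252.11343011651084, 'cy': 190.7419335518541, 'xyz': array([ 0.29173832, -0.02619584,  1.32358622]), 'attitude': array([ 0.71347044, -0.69656685,  0.04552906, -0.06067668])}
wrist {'fovy': 71.52532521286447, 'cx': 256.9488267729523, 'cy': 193.30449414343167, 'tool_from_camera': array([[-8.65614179e-04, -3.03510713e-01,  9.52827633e-01,
        -1.41850615e-01],
       [ 9.99999037e-01, -1.29593897e-03,  4.95663610e-04,
        -6.08242550e-04],
       [ 1.08436725e-03,  9.52827145e-01,  3.03511542e-01,
        -7.85196970e-02],
       [ 0.00000000e+00,  0.00000000e+00,  0.00000000e+00,
         1.00000000e+00]])}
```

View pics/top0.png

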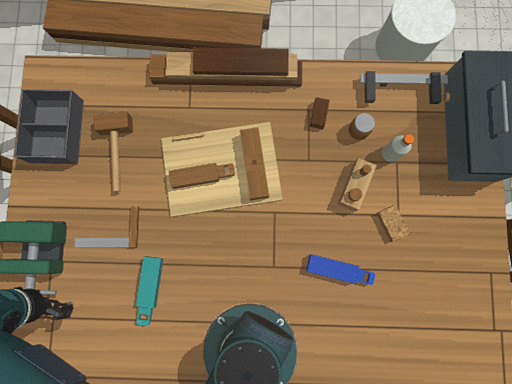

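View pics/scene0.png

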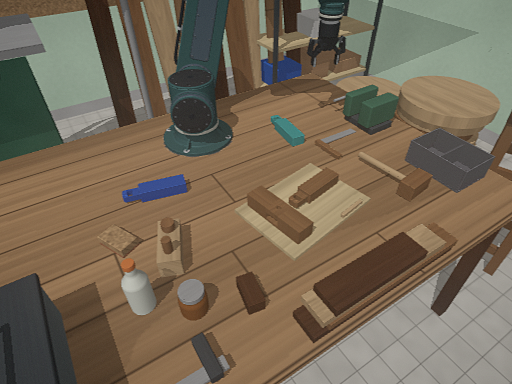

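View pics/wrist0.png

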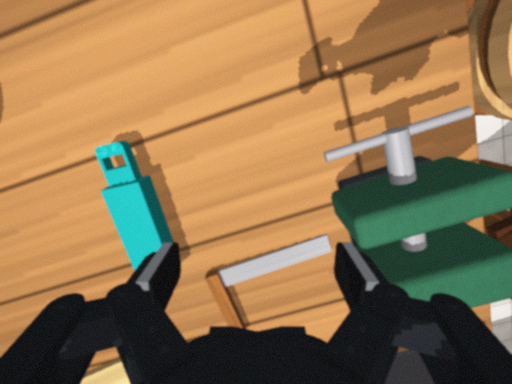

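The top view shows the board at about (222,168), with the rail at (255,163) and the brown stretcher at (198,176), tenon toward the rail. The pin block is at (357,184), with its two pins at (366,168) and (354,195). The blue and turquoise look-alikes lie elsewhere. Next I'll measure these.

```bash
cat > h.py <<'E'
import numpy as np, cv2, pickle
from scipy.spatial.transform import Rotation as R
def cam(c,pose=None):
    f=c["frame"].shape[0]/2/np.tan(np.radians(c["fovy"])/2)
    if "xyz" in c: return f,R.from_quat(c["attitude"]).as_matrix(),np.array(c["xyz"])
    T=c["tool_from_camera"]; p,q=pose; Q=R.from_quat(q).as_matrix()
    return f,Q@T[:3,:3],Q@T[:3,3]+p
def plane(c,uv,z,pose=None):
    f,A,o=cam(c,pose); uv=np.atleast_2d(uv).astype(float)
    d=np.c_[(uv[:,0]-c["cx"])/f,(uv[:,1]-c["cy"])/f,np.ones(len(uv))]@A.T
    return o+d*((z-o[2])/d[:,2])[:,None]
def cloud(c,pose=None):
    f,A,o=cam(c,pose); h,w=c["range_z"].shape; v,u=np.mgrid[:h,:w]; z=c["range_z"]
    p=np.stack([(u-c["cx"])/f*z,(v-c["cy"])/f*z,z],-1)@A.T+o
    p[z==0]=np.nan; return p
def proj(c,P,pose=None):
    f,A,o=cam(c,pose); q=(np.atleast_2d(P)-o)@A
    return np.c_[q[:,0]/q[:,2]*f+c["cx"],q[:,1]/q[:,2]*f+c["cy"]]
E
python3 - <<'E'
from h import *
d=pickle.load(open("c0.pkl","rb")); c=d["top"]
p=cloud(c)
for uv in [(255,163),(198,176),(228,172),(180,200),(366,164),(354,195),(362,180),(250,240),(230,130)]:
    print(uv,p[uv[1],uv[0]].round(4))
im=c["frame"]
cv2.imwrite("pics/top_a.png",cv2.resize(im[115:225,155:290],None,fx=5.9,fy=5.4,interpolation=cv2.INTER_CUBIC))
cv2.imwrite("pics/top_b.png",cv2.resize(im[145:220,330:410],None,fx=7.5,fy=7.5,interpolation=cv2.INTER_CUBIC))
# height masks
z=p[...,2]
for name,(a,b),(x0,y0,x1,y1) in [("rail",(.052,.072),(155,115,290,225)),("str",(.042,.0585),(155,115,236,225)),("blocktop",(.055,.069),(330,145,410,220)),("pinheads",(.08,.12),(330,145,410,220))]:
    m=np.zeros(z.shape,np.uint8); m[y0:y1,x0:x1]=((z>a)&(z<b))[y0:y1,x0:x1]
    cs,_=cv2.findContours(m,cv2.RETR_EXTERNAL,cv2.CHAIN_APPROX_NONE)
    for k in cs:
        if cv2.contourArea(k)<15: continue
        P=p[m>0]; r=cv2.minAreaRect(k); 
        mm=np.zeros_like(m); cv2.drawContours(mm,[k],-1,1,-1); mm&=m
        zz=np.nanmedian(z[mm>0]); print(name,r,"z",zz, "corners",plane(c,cv2.boxPoints(r),zz)[:,:2].round(4).tolist())
E
```

```text
(255, 163) [ 0.5804 -0.0025  0.0143]
(198, 176) [0.527  0.174  0.0513]
(228, 172) [0.5493 0.0837 0.0129]
(180, 200) [0.455  0.2344 0.0117]
(366, 164) [ 0.5746 -0.3471  0.0591]
(354, 195) [ 0.4723 -0.3022  0.0896]
(362, 180) [ 0.5236 -0.3335  0.0613]
(250, 240) [ 0.334   0.0076 -0.0054]
(230, 130) [0.6896 0.0821 0.0118]
rail ((193.32432556152344, 174.44593811035156), (16.768695831298828, 47.84010314941406), 80.53767395019531) z 0.05410154579539417 corners [[0.5432, 0.2675], [0.5715, 0.1204], [0.519, 0.1098], [0.4909, 0.2559]]
rail ((254.18785095214844, 162.47109985351562), (69.87027740478516, 19.387290954589844), 81.25383758544922) z 0.0625250009434073 corners [[0.6767, 0.0487], [0.6875, -0.0114], [0.4688, -0.0491], [0.4583, 0.0095]]
str ((231.32113647460938, 168.40365600585938), (11.685481071472168, 5.746957778930664), 73.3007583618164) z 0.04372062279875555 corners [[0.57, 0.0856], [0.5757, 0.0684], [0.54, 0.0566], [0.5343, 0.0738]]
str ((197.81590270996094, 173.9216766357422), (17.43070411682129, 56.932281494140625), 80.31121826171875) z 0.05238160411983106 corners [[0.5435, 0.2681], [0.5779, 0.093], [0.5233, 0.0819], [0.4892, 0.2559]]
blocktop ((358.2909240722656, 183.22328186035156), (20.471986770629883, 48.237548828125), 21.317913055419922) z 0.0623920925710566 corners [[0.4539, -0.2655], [0.5954, -0.3205], [0.5731, -0.3788], [0.4324, -0.3231]]
pinheads ((355.5, 193.99998474121094), (12.020814895629883, 12.020814895629883), 45.0) z 0.08845803090820081 corners [[0.4751, -0.2816], [0.5014, -0.3073], [0.4762, -0.3323], [0.45, -0.3067]]
pinheads ((365.7500305175781, 169.25001525878906), (8.485280990600586, 10.60660171508789), 45.0) z 0.10736628528076353 corners [[0.5452, -0.3139], [0.5684, -0.3364], [0.5506, -0.3538], [0.5274, -0.3313]]
pinheads ((399.0, 150.0), (10.0, 20.0), 90.0) z 0.10780226934339532 corners [[0.6234, -0.4041], [0.6246, -0.4636], [0.5939, -0.4626], [0.5926, -0.4034]]
```

Run:
```python
from h import *
d=pickle.load(open("c0.pkl","rb")); c=d["scene"]; im=c["frame"]
cv2.imwrite("pics/sc_a.png",cv2.resize(im[150:265,225:380],None,fx=5,fy=5,interpolation=cv2.INTER_CUBIC))
cv2.imwrite("pics/sc_b.png",cv2.resize(im[200:300,90:230],None,fx=5,fy=5,interpolation=cv2.INTER_CUBIC))
```

```text
(no output)
```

View pics/top_a.png

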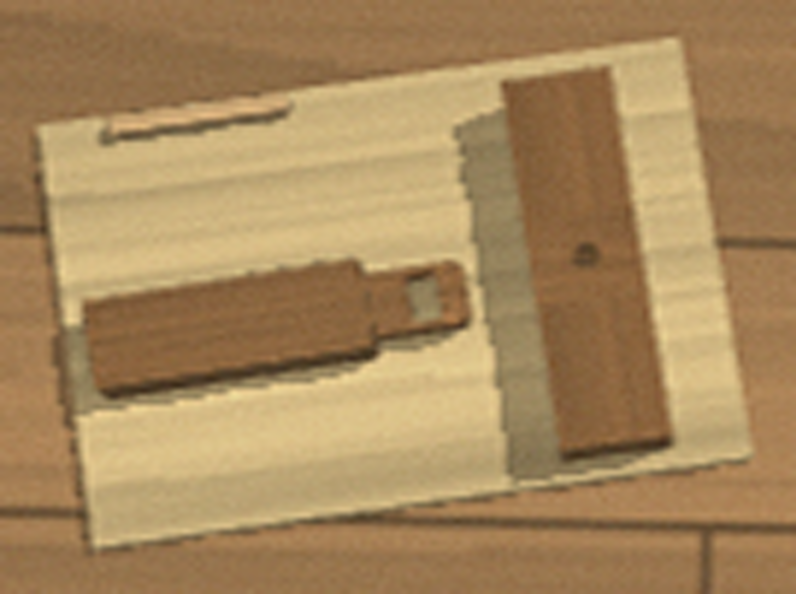

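View pics/top_b.png

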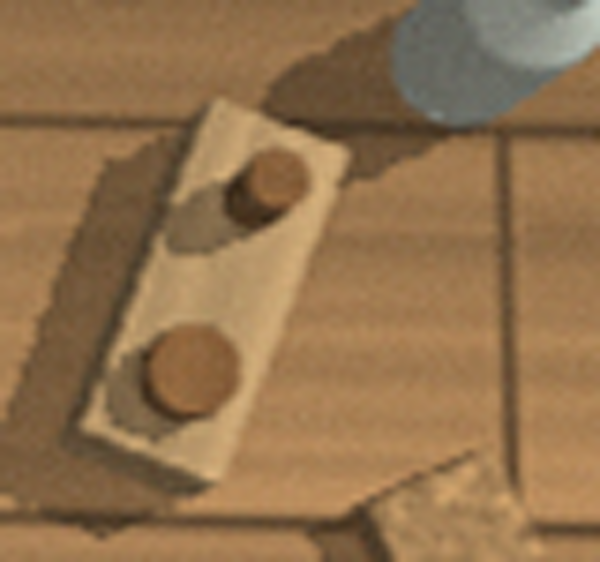

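View pics/sc_a.png

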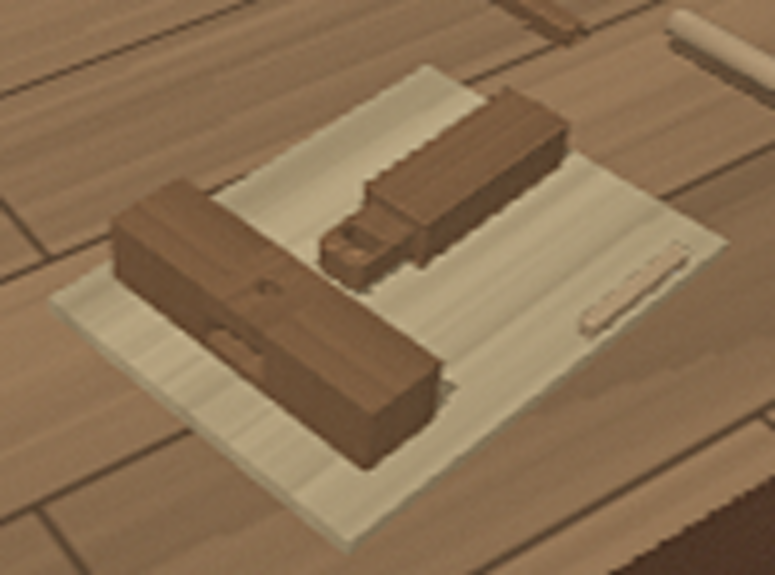

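View pics/sc_b.png

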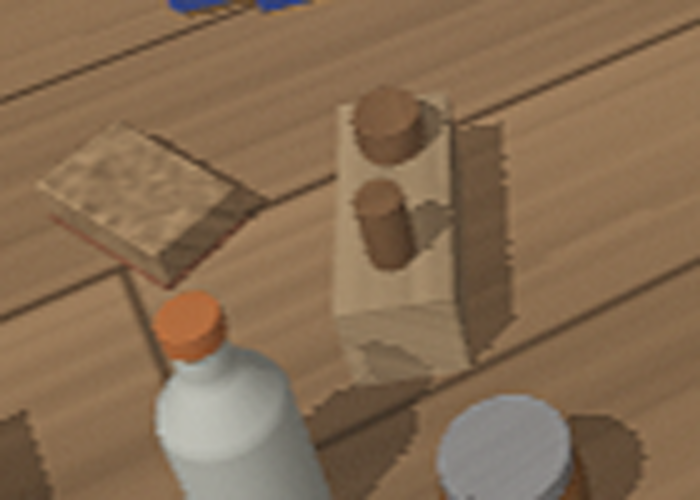

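Run:
```python
from h import *
d=pickle.load(open("c0.pkl","rb")); c=d["top"]; s=d["scene"]
# px centre of resized: u=(x+.5)/f-.5+off
ta=lambda a:np.c_[(np.array(a)[:,0]+.5)/5.9-.5+155,(np.array(a)[:,1]+.5)/5.4-.5+115]
tb=lambda a:(np.array(a)+.5)/7.5-.5+[330,145]
sa=lambda a:(np.array(a)+.5)/5-.5+[225,150]
sb=lambda a:(np.array(a)+.5)/5-.5+[90,200]
def show(n,P):
    P=P[:,:2]; print(n,P.round(4).tolist())
    if len(P)==4:
        for i in range(4):
            e=P[(i+1)%4]-P[i]; print("   len %.4f ang %.2f"%(np.hypot(*e),np.degrees(np.arctan2(e[1],e[0]))))
        print("  mean",P.mean(0).round(4))
show("board",plane(c,ta([(37,125),(683,38),(750,455),(93,549)]),.012))
show("railtop",plane(c,ta([(502,82),(608,66),(672,443),(564,456)]),.062))
show("hole top",plane(c,ta([(586,255)]),.060))
show("hole scene",plane(s,sa([(269,289)]),.060))
show("str top",plane(c,ta([(83,300),(357,258),(376,350),(108,393)]),.052))
show("str bodytop scene",plane(s,sa([(503,88),(568,130),(427,232),(369,185)]),.052))
show("board scene",plane(s,sa([(428,66),(727,242),(350,549),(50,300)]),.012))
show("slot",plane(c,ta([(425,297)]),.042))
show("block top",plane(c,tb([(213,97),(352,153),(212,480),(88,418)]),.062))
show("pin",plane(c,tb([(277,176)]),.108)); show("pin scene",plane(s,sb([(380,197)]),.108))
show("stub",plane(c,tb([(195,370)]),.088)); show("stub scene",plane(s,sb([(387,110)]),.088))
```

```text
board [[0.6589, 0.3079], [0.7205, -0.0494], [0.4661, -0.0904], [0.4022, 0.2625]]
   len 0.3626 ang -80.22
   len 0.2577 ang -170.86
   len 0.3586 ang 100.27
   len 0.2607 ang 10.03
  mean [0.5619 0.1077]
railtop [[0.6757, 0.0475], [0.6865, -0.0089], [0.4654, -0.0473], [0.4567, 0.0086]]
   len 0.0573 ang -79.19
   len 0.2244 ang -170.13
   len 0.0566 ang 98.87
   len 0.2225 ang 10.05
  mean [ 0.5711 -0.    ]
hole top [[0.574, 0.0001]]
hole scene [[0.5768, -0.0017]]
str top [[0.5435, 0.267], [0.5715, 0.1221], [0.5174, 0.1099], [0.4891, 0.2507]]
   len 0.1476 ang -79.07
   len 0.0554 ang -167.31
   len 0.1436 ang 101.36
   len 0.0567 ang 16.70
  mean [0.5304 0.1874]
str bodytop scene [[0.4956, 0.2502], [0.5536, 0.2566], [0.5817, 0.1148], [0.5268, 0.1116]]
   len 0.0584 ang 6.38
   len 0.1446 ang -78.80
   len 0.0551 ang -176.63
   len 0.1420 ang 102.69
  mean [0.5394 0.1833]
board scene [[0.4091, 0.2592], [0.6623, 0.3036], [0.7277, -0.0511], [0.4714, -0.0938]]
   len 0.2571 ang 9.95
   len 0.3606 ang -79.55
   len 0.2599 ang -170.52
   len 0.3585 ang 100.01
  mean [0.5676 0.1045]
slot [[0.5512, 0.0859]]
block top [[0.594, -0.3219], [0.5716, -0.3785], [0.435, -0.3195], [0.4592, -0.2696]]
   len 0.0609 ang -111.61
   len 0.1489 ang 156.64
   len 0.0555 ang 64.13
   len 0.1447 ang -21.19
  mean [ 0.5149 -0.3224]
pin [[0.5515, -0.336]]
pin scene [[0.5559, -0.3372]]
stub [[0.476, -0.3073]]
stub scene [[0.4808, -0.3078]]
```

```bash
cat >> h.py <<'E'
def down(yaw_y):  # tool x down, tool y at world angle yaw_y deg
    a=np.radians(yaw_y); y=np.array([np.cos(a),np.sin(a),0]); x=np.array([0,0,-1.]); return np.c_[x,y,np.cross(x,y)]
def go(st,target,yaw_y,n=1):
    """rows of equal turn, shifts in tool axes of each row's start; in cm,deg"""
    Q=R.from_quat(st["orientation"]); p=np.array(st["tcp_pos"])
    rv=(Q.inv()*R.from_matrix(down(yaw_y))).as_rotvec()
    for i in range(n):
        Qi=Q*R.from_rotvec(rv*i/n); sh=Qi.inv().apply((np.array(target)-p)/n)*100
        print("  row",sh.round(2).tolist(),np.degrees(rv/n).round(2).tolist())
def ws(st):
    M=R.from_quat(st["orientation"]).as_matrix()
    print("t %.2f tcp %s yawY %.2f tilt %.2f F %s M %s grip %.1fmm"%(st["time"],st["tcp_pos"].round(4),np.degrees(np.arctan2(M[1,1],M[0,1])),np.degrees(np.arccos(-M[2,0])),st["ft_force"].round(1),st["moment"].round(2),st["grip_width"]*85.4),"q",st["joint_positions"].round(2))
E
python3 - <<'E'
from h import *
from bench import monitor
st=monitor.observe(); ws(st)
print(R.from_quat(st["orientation"]).as_matrix().round(3))
for y in (10,-170):
    print(y); go(st,[.533,.186,.17],y,10)
E
```

```text
t 0.15 tcp [0.1645 0.4984 0.2309] yawY 71.73 tilt 0.04 F [-0.4  0.1 -0.1] M [ 0.01 -0.   -0.03] grip 85.5mm q [ 1.1   0.26 -0.05  1.26  0.    1.42]
[[-0.     0.313  0.95 ]
 [-0.001  0.95  -0.313]
 [-1.    -0.001 -0.   ]]
10
  row [0.61, -1.81, 4.48] [6.17, 0.0, 0.0]
  row [0.61, -1.32, 4.65] [6.17, 0.0, 0.0]
  row [0.61, -0.81, 4.76] [6.17, 0.0, 0.0]
  row [0.61, -0.29, 4.82] [6.17, 0.0, 0.0]
  row [0.61, 0.23, 4.83] [6.17, 0.0, 0.0]
  row [0.61, 0.74, 4.77] [6.17, 0.0, 0.0]
  row [0.61, 1.25, 4.67] [6.17, 0.0, 0.0]
  row [0.61, 1.75, 4.5] [6.17, 0.0, 0.0]
  row [0.61, 2.22, 4.29] [6.17, 0.0, 0.0]
  row [0.61, 2.67, 4.03] [6.17, 0.0, 0.0]
-170
  row [0.61, -1.81, 4.48] [-11.83, -0.0, 0.0]
  row [0.61, -2.69, 4.01] [-11.83, -0.0, 0.0]
  row [0.61, -3.46, 3.38] [-11.83, -0.0, 0.0]
  row [0.61, -4.07, 2.6] [-11.83, -0.0, 0.0]
  row [0.61, -4.52, 1.71] [-11.83, -0.0, 0.0]
  row [0.61, -4.77, 0.74] [-11.83, -0.0, 0.0]
  row [0.61, -4.82, -0.25] [-11.83, -0.0, 0.0]
  row [0.61, -4.67, -1.23] [-11.83, -0.0, 0.0]
  row [0.61, -4.32, -2.17] [-11.83, -0.0, 0.0]
  row [0.61, -3.78, -3.0] [-11.83, -0.0, 0.0]
```

Request:
arm_command([
  [0.6,-1.8,4.5,6.2,0,0,8.5],
  [0.6,-1.3,4.65,6.2,0,0,8.5],
  [0.6,-0.8,4.75,6.2,0,0,8.5],
  [0.6,-0.3,4.8,6.2,0,0,8.5],
  [0.6,0.2,4.8,6.2,0,0,8.5],
])

```text
time: 0.65
tcp_pos: [0.3495, 0.3411, 0.201]
orientation: [0.296, 0.642, -0.296, 0.642]
ft_force: [0.2, 0.4, 0.4]
grip_width: 0.997
```

Request:
arm_command([
  [0.6,0.75,4.75,6.2,0,0,8.5],
  [0.6,1.25,4.65,6.2,0,0,8.5],
  [0.6,1.75,4.5,6.2,0,0,8.5],
  [0.6,2.2,4.3,6.2,0,0,8.5],
  [0,0,0,0,0,0,8.5],
])

```text
time: 1.15
tcp_pos: [0.4984, 0.214, 0.176]
orientation: [0.428, 0.563, -0.429, 0.563]
ft_force: [-1.3, 1.0, 0.3]
grip_width: 0.992
```

Run:
```python
from h import *
from bench import monitor
st=monitor.observe(); ws(st); go(st,[.533,.186,.17],10,2)
```

```text
t 1.15 tcp [0.4984 0.214  0.176 ] yawY 15.45 tilt 0.06 F [-1.3  1.   0.3] M [-0.04 -0.01  0.01] grip 84.8mm q [ 0.26  0.32 -0.12  1.13 -0.    1.56]
  row [0.3, 1.29, 1.81] [2.72, 0.03, 0.02]
  row [0.3, 1.38, 1.75] [2.72, 0.03, 0.02]
```

Request:
arm_command([
  [0.3,1.3,1.8,2.7,0,0,8.5],
  [0.3,1.4,1.75,2.7,0,0,8.5],
  [0,0,0,0,0,0,8.5],
  [0,0,0,0,0,0,8.5],
])

```text
time: 1.55
tcp_pos: [0.5298, 0.19, 0.171]
orientation: [0.452, 0.544, -0.452, 0.544]
ft_force: [-0.7, -0.5, 0.6]
grip_width: 0.995
```

Run:
```python
from h import *
from bench import monitor,optics
st=monitor.observe(); ws(st); c=optics.camera("wrist"); pickle.dump((st,c),open("w1.pkl","wb"))
cv2.imwrite("pics/w1.png",cv2.resize(c["frame"],(768,576)))
```

```text
t 1.55 tcp [0.5298 0.19   0.171 ] yawY 10.56 tilt 0.05 F [-0.7 -0.5  0.6] M [-0.02 -0.02  0.04] grip 85.0mm q [ 0.2   0.35 -0.08  1.14  0.    1.59]
```

View pics/w1.png

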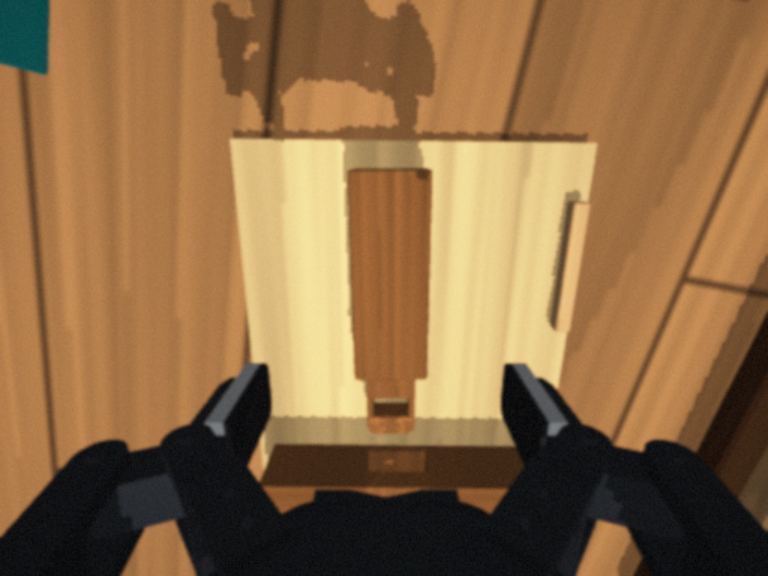

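The wrist view shows the stretcher body at display pixels (350–430, 170–380), its slot at (390,408), and the mortise mouth in the rail's near face at about (397,460).

Run:
```python
from h import *
st,c=pickle.load(open("w1.pkl","rb")); ps=(st["tcp_pos"],st["orientation"])
k=lambda a:(np.array(a)+.5)/1.5-.5
e=lambda a,z:plane(c,k(a),z,ps)[:,:2]
ax=np.array([np.cos(np.radians(-80)),np.sin(np.radians(-80))]); ay=np.array([-ax[1],ax[0]])
def rep(n,P):
    P=P-[0.5754,-0.0008]
    print(n,"rel hole est, board x,y mm:",np.c_[P@ax,P@ay].round(4).tolist())
B=e([(348,170),(431,170),(427,380),(356,380)],.052); print(B.round(4),B.mean(0))
m1=B[:2].mean(0);m2=B[2:].mean(0); print("axis",np.degrees(np.arctan2(*(m2-m1)[::-1])),np.hypot(*(m2-m1)))
rep("body",B); rep("slot",e([(390,408)],.042))
bd=e([(232,140),(596,143),(262,480)],.012); rep("board",bd)
print("board rear edge ang",np.degrees(np.arctan2(*(bd[1]-bd[0])[::-1])))
P=cloud(c,ps)
cv2.imwrite("pics/w1c.png",cv2.resize(c["frame"][250:330,170:350],None,fx=4.4,fy=4.4,interpolation=cv2.INTER_CUBIC))
```

```text
[[0.4922 0.2578]
 [0.5432 0.2672]
 [0.5723 0.1218]
 [0.5208 0.1122]] [0.53211909 0.18976692]
axis -78.76517499073172 0.14830405672007507
body rel hole est, board x,y mm: [[-0.2691, -0.0371], [-0.2695, 0.0148], [-0.1213, 0.0182], [-0.1208, -0.0341]]
slot rel hole est, board x,y mm: [[-0.0904, -0.0086]]
board rel hole est, board x,y mm: [[-0.288, -0.1222], [-0.2882, 0.1349], [0.0086, -0.1262]]
board rear edge ang 10.052795183027783
```

View pics/w1c.png

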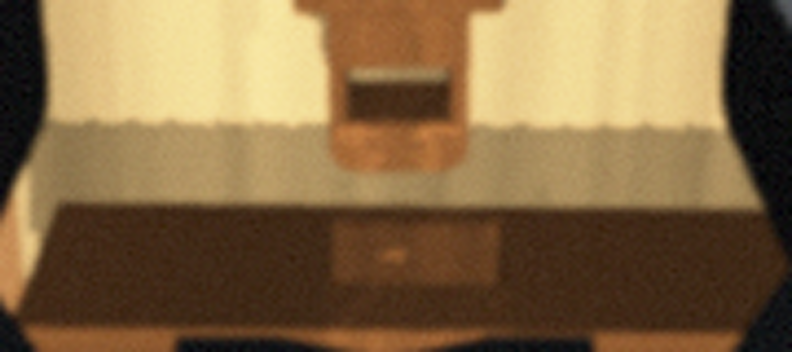

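Run:
```python
from h import *
from bench import monitor
st=monitor.observe(); ws(st); go(st,[.5325,.189,.018],11.0,4)
```

```text
t 1.60 tcp [0.5296 0.1903 0.1712] yawY 10.59 tilt 0.03 F [0.2 0.8 0. ] M [-0.02 -0.01 -0.02] grip 85.3mm q [ 0.2   0.35 -0.08  1.14  0.    1.59]
  row [3.83, 0.07, 0.05] [-0.1, -0.0, 0.01]
  row [3.83, 0.07, 0.05] [-0.1, -0.0, 0.01]
  row [3.83, 0.07, 0.05] [-0.1, -0.0, 0.01]
  row [3.83, 0.07, 0.05] [-0.1, -0.0, 0.01]
```

Request:
arm_command([
  [3.8,0.07,0.05,-0.1,0,0,8.5],
  [3.8,0.07,0.05,-0.1,0,0,8.5],
  [3.8,0.07,0.05,-0.1,0,0,8.5],
  [2.4,0.07,0.05,-0.1,0,0,8.5],
  [1.5,0,0,0,0,0,8.5],
])

```text
time: 2.1
tcp_pos: [0.5317, 0.189, 0.0166]
orientation: [0.449, 0.546, -0.45, 0.545]
ft_force: [-0.1, 0.5, 1.2]
grip_width: 0.993
```

Request:
arm_command([
  [0,0,0,0,0,0,7],
  [0,0,0,0,0,0,6],
  [0,0,0,0,0,0,5.2],
  [0,0,0,0,0,0,5],
  [0,0,0,0,0,0,5],
], grip_force=25)

```text
time: 2.6
tcp_pos: [0.5336, 0.1889, 0.0194]
orientation: [0.451, 0.545, -0.449, 0.546]
ft_force: [-2.3, 1.8, 7.4]
grip_width: 0.63
```

Run:
```python
from h import *
from bench import monitor
st=monitor.observe(); ws(st)
```

```text
t 2.60 tcp [0.5336 0.1889 0.0194] yawY 10.96 tilt 0.10 F [-2.3  1.8  7.4] M [0.29 0.7  0.08] grip 53.8mm q [ 0.2   0.48 -0.33  0.76  0.    1.58]
```

Run:
```python
from h import *
st,c=pickle.load(open("w1.pkl","rb")); ps=(st["tcp_pos"],st["orientation"])
k=lambda a:(np.array(a)+.5)/4.4-.5+[170,250]
ax=np.array([np.cos(np.radians(-80)),np.sin(np.radians(-80))]); ay=np.array([-ax[1],ax[0]])
def rep(n,a,z):
    P=plane(c,k(a),z,ps)[:,:2]-[0.5754,-0.0008]
    print(n,np.c_[P@ax,P@ay].round(4).tolist())
rep("mouth low",[(332,222),(499,224)],.0205)
rep("mouth high",[(331,282),(500,287)],.0445)
rep("rail top edge L/R",[(20,326),(745,331)],.062)
rep("tenon tip z42",[(333,150),(467,150)],.042)
rep("shoulder tenon root",[(327,30),(470,30)],.042)
```

```text
mouth low [[-0.0326, -0.0272], [-0.0323, 0.0229]]
mouth high [[-0.0321, -0.0264], [-0.0308, 0.021]]
rail top edge L/R [[-0.0327, -0.1083], [-0.0329, 0.0845]]
tenon tip z42 [[-0.0738, -0.0258], [-0.0741, 0.0106]]
shoulder tenon root [[-0.1108, -0.0272], [-0.1111, 0.0103]]
```

Request:
arm_command([
  [-0.1,0,0,1.0,0,0,5],
  [0,0.8,0,0,0,0,5],
  [0,0,1.0,0,0,0,5],
  [0,0,1.0,0,0,0,5],
  [0,0,0,0,0,0,5],
])

```text
time: 3.1
tcp_pos: [0.5452, 0.1686, 0.0194]
orientation: [0.455, 0.541, -0.455, 0.541]
ft_force: [1.4, -2.1, 1.2]
grip_width: 0.63
```

Run:
```python
from h import *
from bench import monitor,optics
st=monitor.observe(); ws(st); c=optics.camera("wrist"); pickle.dump((st,c),open("w2.pkl","wb"))
cv2.imwrite("pics/w2.png",cv2.resize(c["frame"][170:350,130:390],None,fx=3,fy=3,interpolation=cv2.INTER_CUBIC))
```

```text
t 3.10 tcp [0.5452 0.1686 0.0194] yawY 9.86 tilt 0.05 F [ 1.4 -2.1  1.2] M [-0.38 -0.28 -0.03] grip 53.8mm q [ 0.16  0.48 -0.32  0.77 -0.    1.56]
```

View pics/w2.png

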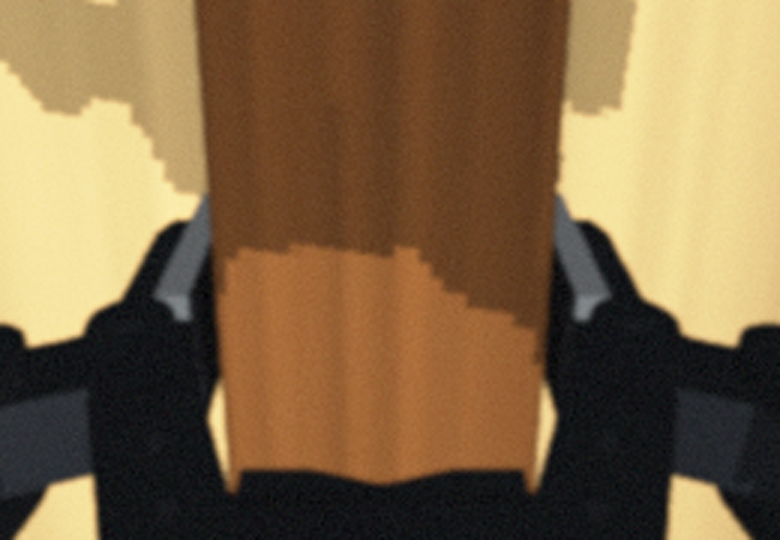

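The wrist view shows the body held squarely between the pads, with its edges at x≈215–545 at finger height. The tenon is hidden, so I'll advance slowly and watch the force.

Request:
arm_command([
  [0,0,0.6,0,0,0,5],
  [0,0,0.6,0,0,0,5],
  [0,0,0.4,0,0,0,5],
  [0,0,0.4,0,0,0,5],
])

```text
time: 3.55
tcp_pos: [0.5482, 0.1503, 0.0194]
orientation: [0.455, 0.542, -0.455, 0.541]
ft_force: [-0.7, 5.4, 4.4]
grip_width: 0.628
```

Run:
```python
from h import *
from bench import monitor,optics
st=monitor.observe(); ws(st); c=optics.camera("scene")
cv2.imwrite("pics/s2.png",cv2.resize(c["frame"][130:265,205:380],None,fx=4.4,fy=4.4,interpolation=cv2.INTER_CUBIC))
c=optics.camera("top")
cv2.imwrite("pics/t2.png",cv2.resize(c["frame"][105:235,145:300],None,fx=4.4,fy=4.4,interpolation=cv2.INTER_CUBIC))
```

```text
t 3.55 tcp [0.5482 0.1503 0.0194] yawY 9.94 tilt 0.03 F [-0.7  5.4  4.4] M [ 0.95 -0.04  0.11] grip 53.7mm q [ 0.12  0.48 -0.32  0.77  0.    1.52]
```

View pics/s2.png

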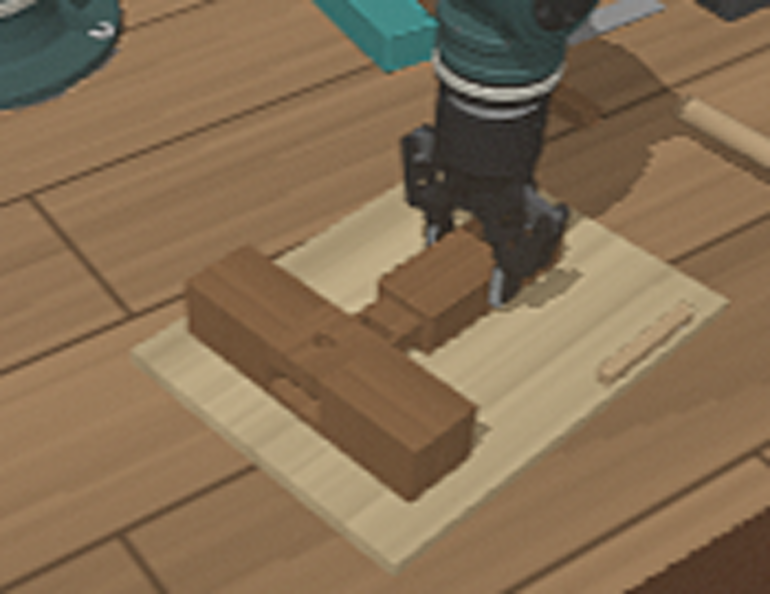

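View pics/t2.png

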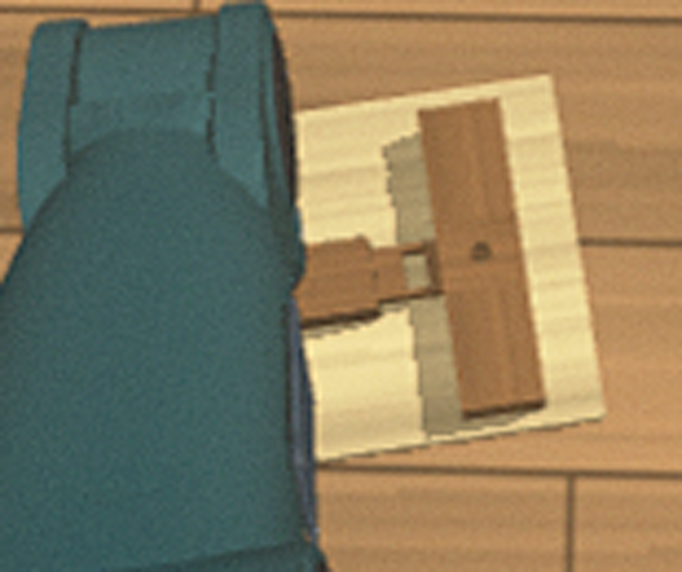

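Both views show the tenon tip entering the mortise: in the top view the slot is at (415,268), in line with the hole at (481,251) once parallax is allowed for. I'll continue gently.

Request:
arm_command([
  [-0.05,0,0.3,0,0,0,5],
  [0,0,0.3,0,0,0,5],
])

```text
time: 3.85
tcp_pos: [0.5488, 0.1441, 0.0195]
orientation: [0.455, 0.542, -0.455, 0.541]
ft_force: [0.2, 0.4, -1.5]
grip_width: 0.63
```

Request:
arm_command([
  [0,0,0.4,0,0,0,5],
  [0,0,0.4,0,0,0,5],
  [0,0,0.4,0,0,0,5],
])

```text
time: 4.15
tcp_pos: [0.551, 0.1322, 0.0196]
orientation: [0.455, 0.541, -0.455, 0.541]
ft_force: [-1.2, -0.9, -3.8]
grip_width: 0.627
```

Run:
```python
from h import *
from bench import monitor,optics
st=monitor.observe(); ws(st)
```

```text
t 4.15 tcp [0.551  0.1322 0.0196] yawY 9.92 tilt 0.03 F [-1.2 -0.9 -3.8] M [-0.01 -0.01 -0.01] grip 53.5mm q [ 0.09  0.48 -0.33  0.77 -0.    1.49]
```

Request:
arm_command([
  [0,0,0.4,0,0,0,5],
  [0,0,0.5,0,0,0,5],
  [0,0,0.5,0,0,0,5],
  [0,0,0.4,0,0,0,5],
  [0,0,0.3,0,0,0,5],
])

```text
time: 4.65
tcp_pos: [0.5549, 0.1116, 0.0198]
orientation: [0.455, 0.541, -0.455, 0.541]
ft_force: [0.4, -0.6, -4.2]
grip_width: 0.631
```

Request:
arm_command([
  [0,0,0.2,0,0,0,5],
  [0,0,0.2,0,0,0,5],
])

```text
time: 4.85
tcp_pos: [0.5555, 0.108, 0.0198]
orientation: [0.455, 0.541, -0.455, 0.541]
ft_force: [0.6, -0.1, -3.3]
grip_width: 0.624
```

Request:
arm_command([
  [0,0,0.15,0,0,0,5],
  [0,0,0.1,0,0,0,5],
])

```text
time: 5.05
tcp_pos: [0.5559, 0.1056, 0.0198]
orientation: [0.455, 0.541, -0.455, 0.541]
ft_force: [0.3, -0.4, -3.1]
grip_width: 0.63
```

Request:
arm_command([
  [0,0,0.1,0,0,0,5],
])

```text
time: 5.15
tcp_pos: [0.5561, 0.1046, 0.0198]
orientation: [0.455, 0.541, -0.455, 0.541]
ft_force: [0.7, 0.2, -3.4]
grip_width: 0.626
```

Request:
arm_command([
  [0,0,0.1,0,0,0,5],
])

```text
time: 5.25
tcp_pos: [0.5563, 0.1037, 0.0198]
orientation: [0.455, 0.541, -0.455, 0.541]
ft_force: [1.2, 0.2, -2.9]
grip_width: 0.625
```

Request:
arm_command([
  [0,0,0.1,0,0,0,5],
])

```text
time: 5.35
tcp_pos: [0.5564, 0.1027, 0.0198]
orientation: [0.455, 0.542, -0.455, 0.541]
ft_force: [-1.5, 8.7, -3.5]
grip_width: 0.63
```

Request:
arm_command([
  [0.05,0,0.05,0,0,0,5],
  [0,0,0,0,0,0,5],
  [0,0,0,0,0,0,7],
  [0,0,0,0,0,0,8.5],
  [0,0,0,0,0,0,8.5],
])

```text
time: 5.85
tcp_pos: [0.5567, 0.1021, 0.0194]
orientation: [0.455, 0.541, -0.455, 0.542]
ft_force: [-0.3, 0.7, 0.3]
grip_width: 0.996
```

Request:
arm_command([
  [-3,0,0,0,0,0,8.5],
  [-4,0,0,0,0,0,8.5],
  [-4,0,0,0,0,0,8.5],
  [-3,0,-1,0,0,0,8.5],
  [0,0,0,0,0,0,8.5],
])

```text
time: 6.35
tcp_pos: [0.5565, 0.1127, 0.1633]
orientation: [0.456, 0.54, -0.453, 0.543]
ft_force: [-0.1, -0.3, -0.2]
grip_width: 0.997
```

Run:
```python
from h import *
from bench import monitor,optics
st=monitor.observe(); ws(st); c=optics.camera("wrist"); pickle.dump((st,c),open("w3.pkl","wb"))
cv2.imwrite("pics/w3.png",cv2.resize(c["frame"],(768,576)))
c=optics.camera("scene"); pickle.dump(c,open("s3.pkl","wb"))
cv2.imwrite("pics/s3.png",cv2.resize(c["frame"][130:265,205:380],None,fx=4.4,fy=4.4,interpolation=cv2.INTER_CUBIC))
```

```text
t 6.35 tcp [0.5565 0.1127 0.1633] yawY 9.96 tilt 0.36 F [-0.1 -0.3 -0.2] M [ 0.02 -0.01  0.  ] grip 85.1mm q [ 0.06  0.36 -0.09  1.11  0.    1.45]
```

View pics/w3.png

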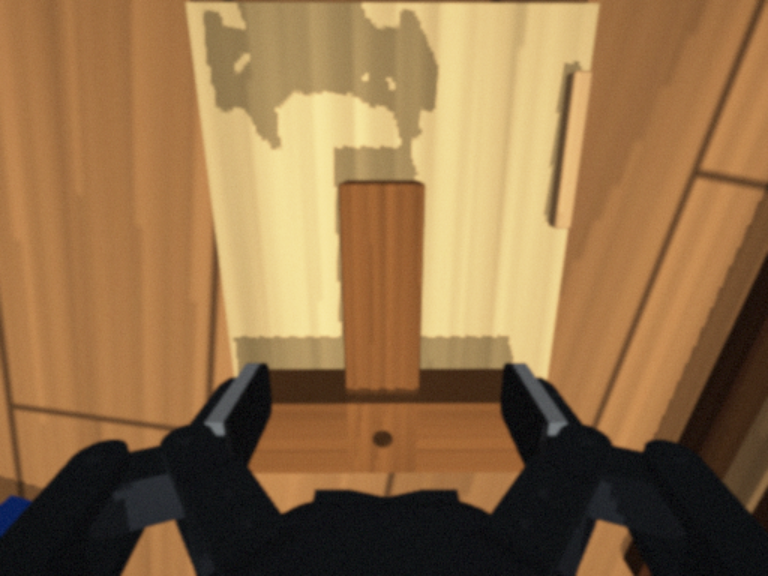

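View pics/s3.png

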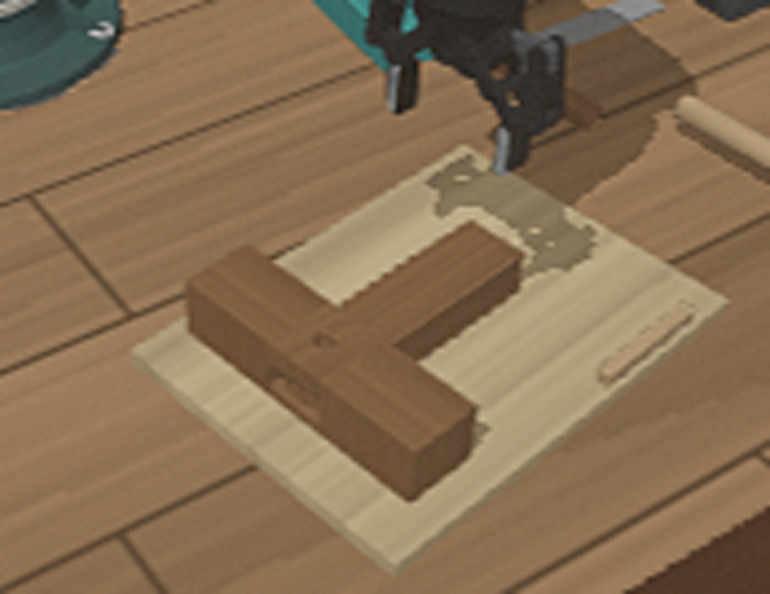

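The wrist view shows the hole at display pixel (382,439), on the stretcher's centreline (x=382), with the shoulders closed on the rail at y≈390. Next I'll refine the hole position and check the bottle's clearance from the pin.

Run:
```python
from h import *
st,c=pickle.load(open("w3.pkl","rb")); ps=(st["tcp_pos"],st["orientation"])
def dark(im,x0,y0,x1,y1):
    g=cv2.cvtColor(im,cv2.COLOR_BGR2GRAY)[y0:y1,x0:x1]; t=(int(g.min())+int(np.median(g)))/2
    m=(g<t).astype(np.uint8); M=cv2.moments(m,True); print(M["m00"],g.min(),np.median(g)); return M["m10"]/M["m00"]+x0,M["m01"]/M["m00"]+y0
u=dark(c["frame"],243,283,268,304); print(u)
for z in (.062,.058): print("hole",plane(c,u,z,ps).round(4))
s=pickle.load(open("s3.pkl","rb"))
d=pickle.load(open("c0.pkl","rb")); t=d["top"]
u2=dark(t["frame"],249,157,260,168); print(u2,plane(t,u2,.062))
P=cloud(d["scene"]); 
im=d["scene"]["frame"]; hsv=cv2.cvtColor(im,cv2.COLOR_BGR2HSV)
T=cloud(t); reg=T[125:165,380:415].reshape(-1,3); 
for a,b in((.1,.15),(.15,.2)):
    q=reg[(reg[:,2]>a)&(reg[:,2]<b)]; print(a,len(q),q.mean(0),q.min(0),q.max(0))
S=P[260:320,115:165].reshape(-1,3); 
for a,b in((.05,.1),(.1,.15),(.15,.2)):
    q=S[(S[:,2]>a)&(S[:,2]<b)]; print("sc",a,len(q),q.mean(0).round(3),q.min(0).round(3),q.max(0).round(3))
```

```text
98.0 40 107.0
(254.44897959183675, 292.1938775510204)
hole [[0.5728 0.0014 0.062 ]]
hole [[ 0.5733 -0.0016  0.058 ]]
13.0 69 107.0
(253.84615384615384, 161.6153846153846) [[5.74220955e-01 2.99126122e-04 6.20000000e-02]]
0.1 260 [ 0.6204255  -0.4339939   0.11849476] [ 0.59751052 -0.46964794  0.10074978] [ 0.65458275 -0.41218033  0.14940396]
0.15 90 [ 0.62578453 -0.44043383  0.16851155] [ 0.61368494 -0.45604792  0.15476997] [ 0.63997336 -0.42743124  0.17385443]
sc 0.05 391 [ 0.645 -0.434  0.074] [ 0.567 -0.472  0.05 ] [ 0.662 -0.359  0.1  ]
sc 0.1 480 [ 0.643 -0.443  0.118] [ 0.612 -0.471  0.1  ] [ 0.66  -0.413  0.15 ]
sc 0.15 151 [ 0.635 -0.442  0.165] [ 0.619 -0.456  0.15 ] [ 0.645 -0.428  0.171]
```

Run:
```python
from h import *
from bench import monitor
st=monitor.observe(); ws(st); go(st,[.553,-.3365,.20],69,11)
```

```text
t 6.45 tcp [0.555  0.1121 0.1595] yawY 9.95 tilt 0.06 F [-0.3 -0.2  0.3] M [-0.04  0.02 -0.11] grip 84.9mm q [ 0.06  0.36 -0.1   1.11 -0.    1.45]
  row [-0.37, -0.72, 4.01] [-5.37, 0.0, -0.0]
  row [-0.37, -1.09, 3.93] [-5.37, 0.0, -0.0]
  row [-0.37, -1.46, 3.81] [-5.37, 0.0, -0.0]
  row [-0.37, -1.81, 3.66] [-5.37, 0.0, -0.0]
  row [-0.37, -2.14, 3.47] [-5.37, 0.0, -0.0]
  row [-0.37, -2.46, 3.25] [-5.37, 0.0, -0.0]
  row [-0.37, -2.75, 3.01] [-5.37, 0.0, -0.0]
  row [-0.37, -3.02, 2.74] [-5.37, 0.0, -0.0]
  row [-0.37, -3.26, 2.45] [-5.37, 0.0, -0.0]
  row [-0.37, -3.48, 2.13] [-5.37, 0.0, -0.0]
  row [-0.37, -3.66, 1.79] [-5.37, 0.0, -0.0]
```

Request:
arm_command([
  [-0.5,-0.7,4.0,-5.4,0,0,8.5],
  [-0.4,-1.1,3.9,-5.4,0,0,8.5],
  [-0.4,-1.45,3.8,-5.4,0,0,8.5],
  [-0.4,-1.8,3.65,-5.4,0,0,8.5],
  [-0.4,-2.15,3.5,-5.4,0,0,8.5],
])

```text
time: 6.95
tcp_pos: [0.5534, -0.0932, 0.1791]
orientation: [0.315, 0.634, -0.315, 0.633]
ft_force: [1.4, 0.6, -0.1]
grip_width: 0.996
```

Request:
arm_command([
  [-0.4,-2.45,3.25,-5.4,0,0,8.5],
  [-0.4,-2.75,3.0,-5.4,0,0,8.5],
  [-0.4,-3.0,2.75,-5.4,0,0,8.5],
  [-0.3,-3.25,2.45,-5.4,0,0,8.5],
  [-0.3,-3.5,2.1,-5.4,0,0,6],
])

```text
time: 7.45
tcp_pos: [0.5533, -0.2969, 0.1969]
orientation: [0.158, 0.69, -0.158, 0.688]
ft_force: [0.6, 0.8, -0.1]
grip_width: 0.857
```

Run:
```python
from h import *
from bench import monitor
st=monitor.observe(); ws(st); go(st,[.553,-.3365,.20],69,2)
```

```text
t 7.45 tcp [ 0.5533 -0.2969  0.1969] yawY 64.14 tilt 0.12 F [ 0.6  0.8 -0.1] M [ 0.06 -0.06 -0.02] grip 73.2mm q [-0.62  0.45  0.16  1.27 -0.   -0.17]
  row [-0.16, -1.79, 0.85] [-2.43, -0.06, -0.01]
  row [-0.16, -1.82, 0.78] [-2.43, -0.06, -0.01]
```

Request:
arm_command([
  [-0.1,-1.8,0.85,-2.4,0,0,6],
  [-0.1,-1.6,0.7,-2.4,0,0,6],
  [0,0,0,0,0,0,6],
  [0,0,0,0,0,0,6],
])

```text
time: 7.85
tcp_pos: [0.5533, -0.3323, 0.199]
orientation: [0.131, 0.695, -0.131, 0.694]
ft_force: [-0.2, -0.7, -0.4]
grip_width: 0.703
```

Run:
```python
from h import *
from bench import monitor,optics
st=monitor.observe(); ws(st); c=optics.camera("wrist"); pickle.dump((st,c),open("w4.pkl","wb"))
cv2.imwrite("pics/w4.png",cv2.resize(c["frame"],(768,576)))
```

```text
t 7.85 tcp [ 0.5533 -0.3323  0.199 ] yawY 68.64 tilt 0.11 F [-0.2 -0.7 -0.4] M [-0.   -0.03 -0.05] grip 60.0mm q [-0.67  0.49  0.21  1.3   0.   -0.29]
```

View pics/w4.png

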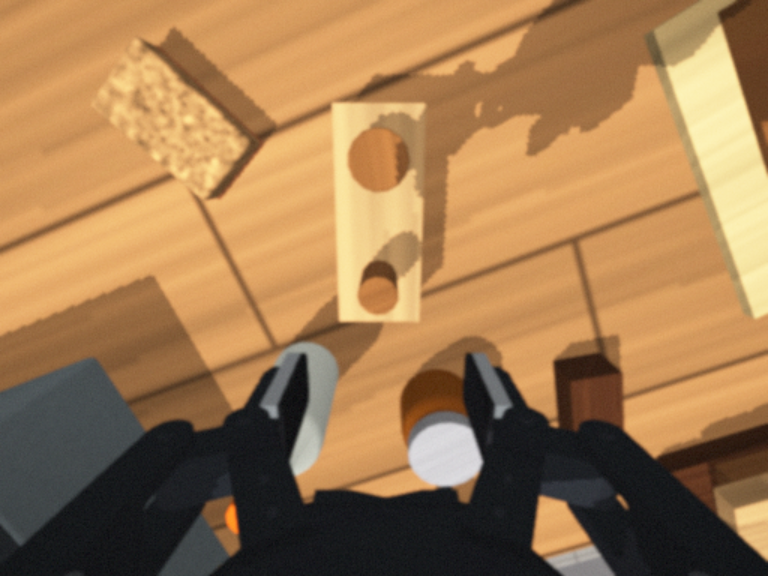

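The wrist view shows the slim pin's head at display pixel (378,295) and the stub's at (379,160). The bottle (315,400) and the jar lid (445,450) lie beyond.

Run:
```python
from h import *
st,c=pickle.load(open("w4.pkl","rb")); ps=(st["tcp_pos"],st["orientation"])
k=lambda a:(np.array(a)+.5)/1.5-.5
for n,a,z in [("pin",(378,295),.108),("pinL",(358,295),.108),("pinR",(399,295),.108),("stub",(379,160),.088),("jar",(446,451),.08),("blk",(379,102),.062),("blk2",(379,322),.062),("bottlecap",(234,515),.17)]:
    p=plane(c,k(a),z,ps)[0]; rel=R.from_quat(ps[1]).inv().apply(p-ps[0])*100
    print(n,p.round(4),"tool",rel.round(2))
go(st,[*plane(c,k((378,295)),.108,ps)[0][:2],.071],69,4)
```

```text
pin [ 0.5501 -0.3366  0.108 ] tool [ 9.1  -0.52 -0.12]
pinL [ 0.5456 -0.348   0.108 ] tool [ 9.1  -1.75 -0.13]
pinR [ 0.5548 -0.3246  0.108 ] tool [ 9.1   0.76 -0.12]
stub [ 0.4769 -0.3071  0.088 ] tool [11.12 -0.44 -8.01]
jar [ 0.6977 -0.3386  0.08  ] tool [11.88  4.67 13.7 ]
blk [ 0.4439 -0.2944  0.062 ] tool [ 13.72  -0.46 -11.54]
blk2 [ 0.584  -0.3502  0.062 ] tool [13.69 -0.55  3.53]
bottlecap [ 0.6201 -0.4479  0.17  ] tool [ 2.88 -8.34 10.44]
  row [3.2, -0.13, -0.03] [-0.09, -0.03, -0.01]
  row [3.2, -0.13, -0.03] [-0.09, -0.03, -0.01]
  row [3.2, -0.13, -0.03] [-0.09, -0.03, -0.01]
  row [3.2, -0.13, -0.03] [-0.09, -0.03, -0.01]
```

Request:
arm_command([
  [3.5,-0.26,-0.06,0,0,0,6],
  [3.5,-0.26,-0.06,0,0,0,6],
  [3.0,0,0,0,0,0,6],
  [1.8,0,0,0,0,0,6],
  [1.0,0,0,0,0,0,6],
])

```text
time: 8.4
tcp_pos: [0.5501, -0.3353, 0.0706]
orientation: [0.131, 0.696, -0.13, 0.694]
ft_force: [-0.3, 0.9, 0.2]
grip_width: 0.706
```

Request:
arm_command([
  [0,0,0,0,0,0,5],
  [0,0,0,0,0,0,4],
  [0,0,0,0,0,0,3],
  [0,0,0,0,0,0,2.2],
  [0,0,0,0,0,0,2],
], grip_force=30)

```text
time: 8.9
tcp_pos: [0.5513, -0.3372, 0.0735]
orientation: [0.13, 0.694, -0.131, 0.696]
ft_force: [0.2, 1.9, 7.1]
grip_width: 0.292
```

Request:
arm_command([
  [0,0,0,0,0,0,2],
  [0,0,0,0,0,0,2],
])

```text
time: 9.1
tcp_pos: [0.5513, -0.3372, 0.0735]
orientation: [0.13, 0.694, -0.131, 0.696]
ft_force: [0.3, 0.7, 7.1]
grip_width: 0.293
```

Run:
```python
from h import *
from bench import monitor,optics
st=monitor.observe(); ws(st); c=optics.camera("wrist"); pickle.dump((st,c),open("w5.pkl","wb"))
cv2.imwrite("pics/w5.png",cv2.resize(c["frame"],(768,576)))
```

```text
t 9.10 tcp [ 0.5513 -0.3372  0.0735] yawY 68.73 tilt 0.11 F [0.3 0.7 7.1] M [0.25 0.04 0.02] grip 25.0mm q [-0.68  0.55 -0.03  1.    0.   -0.3 ]
```

View pics/w5.png

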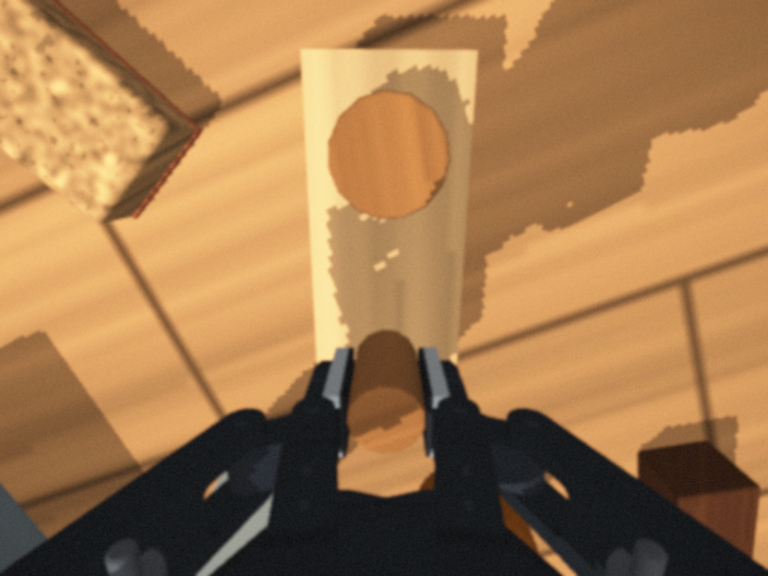

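The wrist view shows the slim head held between the pads at (387,400), and the stub untouched at (388,155). I'll lift the pin straight up.

Request:
arm_command([
  [-0.3,0,0,0,0,0,2],
  [-1,0,0,0,0,0,2],
  [-2,0,0,0,0,0,2],
  [-3,0,0,0,0,0,2],
  [-3,0,0,0,0,0,2],
], grip_force=60)

```text
time: 9.65
tcp_pos: [0.5505, -0.3368, 0.1669]
orientation: [0.131, 0.695, -0.13, 0.695]
ft_force: [0.4, -1.3, -0.5]
grip_width: 0.29
```

Request:
arm_command([
  [-1,0,0,0,0,0,2],
  [0,0,0,0,0,0,2],
  [0,0,0,0,0,0,2],
])

```text
time: 9.95
tcp_pos: [0.5504, -0.3367, 0.1743]
orientation: [0.131, 0.695, -0.13, 0.695]
ft_force: [0.4, -0.7, -1.1]
grip_width: 0.286
```

Run:
```python
from h import *
from bench import monitor,optics
st=monitor.observe(); ws(st)
for n,(x0,y0,x1,y1) in {"scene":(80,150,260,285)}.items():
    c=optics.camera(n); pickle.dump((st,c),open("s6.pkl","wb")); cv2.imwrite(f"pics/{n}6.png",cv2.resize(c["frame"][y0:y1,x0:x1],None,fx=4.4,fy=4.4,interpolation=cv2.INTER_CUBIC))
go(st,[.5735,.0005,.165],14,9)
```

```text
t 9.95 tcp [ 0.5504 -0.3367  0.1743] yawY 68.73 tilt 0.06 F [ 0.4 -0.7 -1.1] M [0.01 0.01 0.02] grip 24.4mm q [-0.68  0.49  0.16  1.24  0.   -0.3 ]
  row [0.11, 3.58, -1.12] [6.08, -0.01, 0.0]
  row [0.11, 3.45, -1.49] [6.08, -0.01, 0.0]
  row [0.11, 3.27, -1.85] [6.08, -0.01, 0.0]
  row [0.11, 3.05, -2.19] [6.08, -0.01, 0.0]
  row [0.11, 2.8, -2.5] [6.08, -0.01, 0.0]
  row [0.11, 2.52, -2.78] [6.08, -0.01, 0.0]
  row [0.1, 2.22, -3.03] [6.08, -0.01, 0.0]
  row [0.1, 1.88, -3.25] [6.08, -0.01, 0.0]
  row [0.1, 1.53, -3.43] [6.08, -0.01, 0.0]
```

View pics/scene6.png

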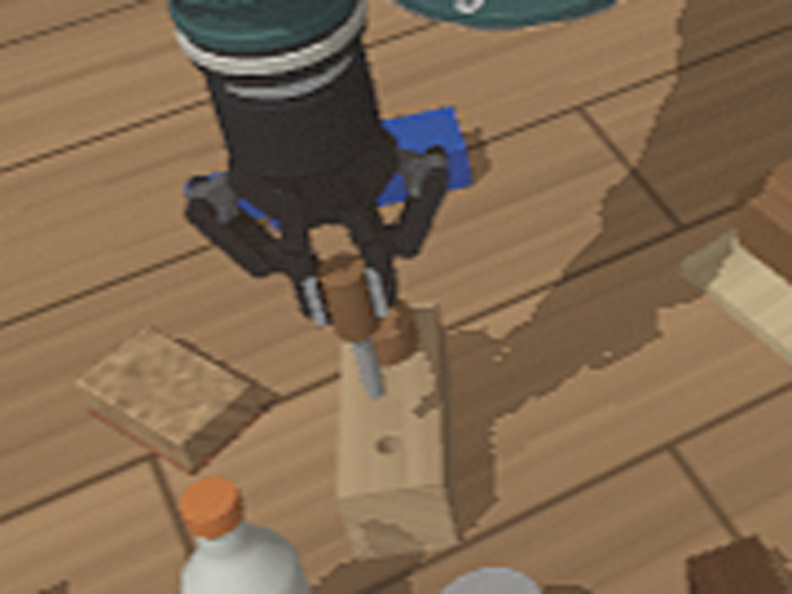

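The scene view shows the pin held upright with its nose at (375,397) in the crop. The empty block hole is at (388,445) and the stub is still standing.

Run:
```python
from h import *
st,s=pickle.load(open("s6.pkl","rb"))
k=lambda a:(np.array(a)+.5)/4.4-.5+[80,150]
h=plane(s,k((388,446)),.061)[0]; t=plane(s,k((375,395)),st["tcp_pos"][2]-.0675)[0]; top=plane(s,k((343,263)),st["tcp_pos"][2]+.0345)[0]
print("block hole",h,"tip",t,"headtop",top,"tcp",st["tcp_pos"])
# tool-frame lateral
Q=R.from_quat(st["orientation"]).inv()
print((Q.apply(t-h)*1000).round(1),(Q.apply(top-t)*1000).round(1))
```

```text
block hole [ 0.55518261 -0.33972965  0.061     ] tip [ 0.55500679 -0.33914866  0.1068341 ] headtop [ 0.55097053 -0.33632175  0.2088341 ] tcp [ 0.55044571 -0.33668522  0.1743341 ]
[-45.8   0.5  -0.4] [-102.     1.2   -4.9]
```

Request:
arm_command([
  [0,3.6,-1.1,6,0,0,2],
  [0,3.45,-1.5,6,0,0,2],
  [0,3.3,-1.85,6,0,0,2],
  [0,3.05,-2.2,6,0,0,2],
  [0,2.8,-2.5,6,0,0,2],
])

```text
time: 10.5
tcp_pos: [0.5625, -0.1474, 0.1739]
orientation: [0.307, 0.638, -0.307, 0.636]
ft_force: [0.9, -0.2, -0.2]
grip_width: 0.284
```

Request:
arm_command([
  [0,2.5,-2.8,6,0,0,2],
  [0,2.2,-3.0,6,0,0,2],
  [0,1.9,-3.2,6,0,0,2],
  [0,1.2,-2.6,6,0,0,2],
  [0,0,0,0,0,0,2],
])

```text
time: 11.0
tcp_pos: [0.5714, -0.0057, 0.174]
orientation: [0.432, 0.561, -0.432, 0.559]
ft_force: [-0.0, -0.3, -1.4]
grip_width: 0.287
```

Run:
```python
from h import *
from bench import monitor,optics
st=monitor.observe(); ws(st)
c=optics.camera("wrist"); pickle.dump((st,c),open("w7.pkl","wb")); cv2.imwrite("pics/w7.png",cv2.resize(c["frame"],(768,576)))
go(st,[.5735,.0005,.155],10,2)
```

```text
t 11.00 tcp [ 0.5714 -0.0057  0.174 ] yawY 14.70 tilt 0.13 F [-0.  -0.3 -1.4] M [-0.01  0.01  0.  ] grip 24.5mm q [-0.15  0.37 -0.05  1.15  0.    1.16]
  row [0.95, 0.18, -0.27] [2.35, -0.04, 0.05]
  row [0.95, 0.17, -0.28] [2.35, -0.04, 0.05]
```

View pics/w7.png

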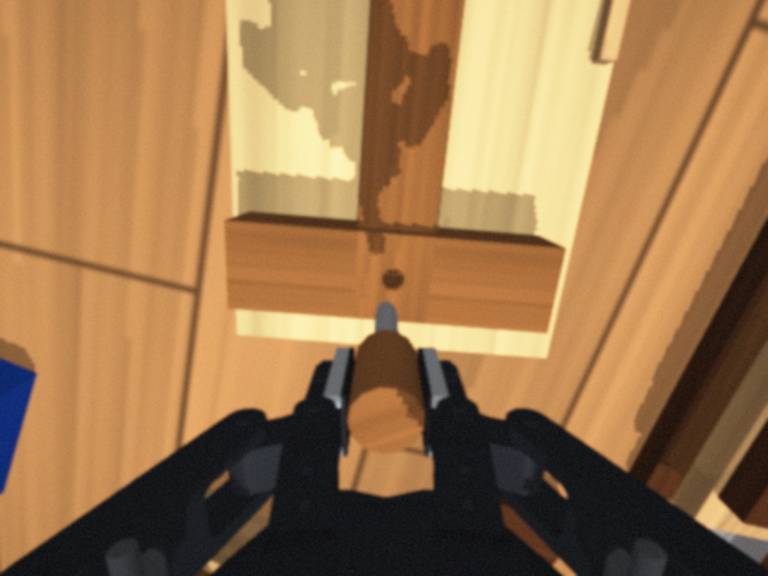

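The wrist view shows the nose at display pixel (386,305), just beyond the hole at (392,279). I'll measure both from this one picture.

```bash
cat > m.py <<'E'
from h import *
import sys
def meas(f,tip,hole,head=None):
    st,c=pickle.load(open(f,"rb")); ps=(st["tcp_pos"],st["orientation"]); k=lambda a:(np.array(a)+.5)/1.5-.5
    Q=R.from_quat(ps[1]).inv(); z=ps[0][2]
    t=plane(c,k(tip),z-.0675,ps)[0]; h=plane(c,k(hole),.061,ps)[0]
    print("tip",t.round(4),"hole",h.round(4),"tip in tool mm",(Q.apply(t-ps[0])*1000).round(1),"tip->hole tool mm",(Q.apply(h-t)*1000).round(1))
    if head: 
        g=plane(c,k(head),z+.0345,ps)[0]; print("headtop in tool mm",(Q.apply(g-ps[0])*1000).round(1))
E
python3 - <<'E'
from m import *
st,c=pickle.load(open("w7.pkl","rb"))
cv2.imwrite("pics/w7c.png",cv2.resize(c["frame"][170:310,200:320],None,fx=5,fy=4.2,interpolation=cv2.INTER_CUBIC))
meas("w7.pkl",(386,305),(392,279),(386,418))
E
```

```text
tip [ 0.5698 -0.0034  0.1065] hole [ 5.731e-01 -5.000e-04  6.100e-02] tip in tool mm [67.5 -0.8 -2.5] tip->hole tool mm [45.5  4.  -1.9]
headtop in tool mm [-34.5  -0.8  -1.5]
```

View pics/w7c.png

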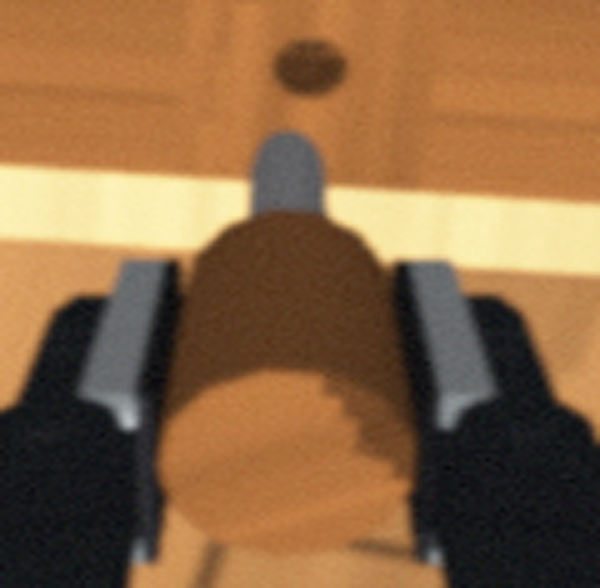

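Run:
```python
from m import *
from bench import monitor
st=monitor.observe(); ws(st); go(st,[.574,-.0009,.1395],10,2)
```

```text
t 11.05 tcp [ 0.5715 -0.0073  0.1741] yawY 14.87 tilt 0.11 F [ 0.6 -0.6 -1.3] M [ 0.   -0.05  0.07] grip 24.3mm q [-0.16  0.37 -0.05  1.15  0.    1.16]
  row [1.73, 0.21, -0.27] [2.43, -0.02, 0.05]
  row [1.73, 0.19, -0.28] [2.43, -0.02, 0.05]
```

Request:
arm_command([
  [1.5,0.2,-0.3,2.4,0,0,2],
  [1.5,0.2,-0.3,2.4,0,0,2],
  [0.4,0,0,0,0,0,2],
  [0,0,0,0,0,0,2],
  [0,0,0,0,0,0,2],
])

```text
time: 11.55
tcp_pos: [0.5746, -0.0026, 0.1416]
orientation: [0.455, 0.542, -0.455, 0.542]
ft_force: [0.6, -0.2, -0.7]
grip_width: 0.285
```

Run:
```python
from h import *
from bench import monitor,optics
st=monitor.observe(); ws(st)
c=optics.camera("wrist"); pickle.dump((st,c),open("w8.pkl","wb"))
cv2.imwrite("pics/w8c.png",cv2.resize(c["frame"][170:310,200:320],None,fx=5,fy=4.2,interpolation=cv2.INTER_CUBIC))
c=optics.camera("scene"); cv2.imwrite("pics/s8.png",cv2.resize(c["frame"][130:265,205:330],None,fx=4.4,fy=4.4,interpolation=cv2.INTER_CUBIC))
```

```text
t 11.55 tcp [ 0.5746 -0.0026  0.1416] yawY 9.98 tilt 0.01 F [ 0.6 -0.2 -0.7] M [0.02 0.05 0.04] grip 24.4mm q [-0.15  0.39 -0.11  1.07 -0.    1.25]
```

View pics/w8c.png

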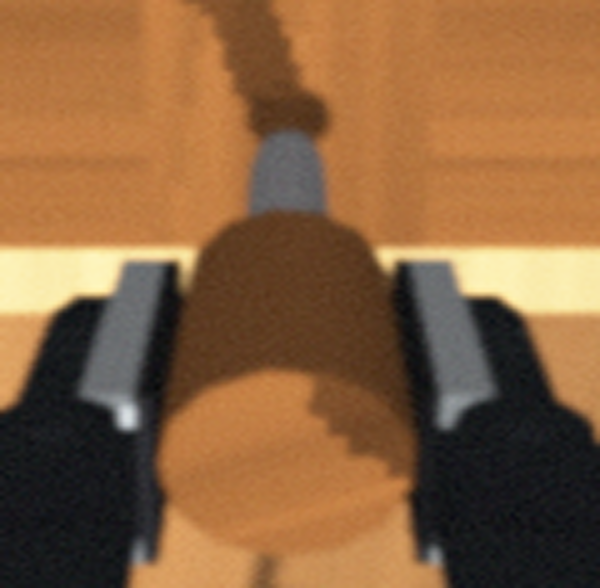

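View pics/s8.png

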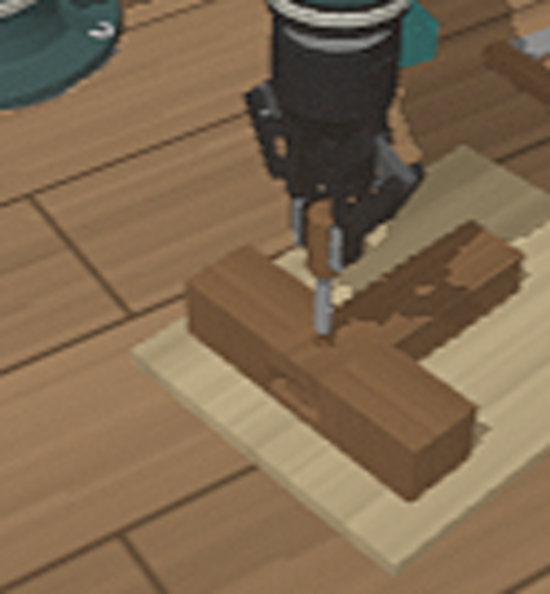

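The wrist crop shows the nose's near rim at (288,130). The hole is just ahead of it, x from 252 to 327 with its top at 92, so the nose is laterally on line.

Run:
```python
from h import *
st,c=pickle.load(open("w8.pkl","rb")); ps=(st["tcp_pos"],st["orientation"]); Q=R.from_quat(ps[1]).inv()
k=lambda a:[(a[0]+.5)/5-.5+200,(a[1]+.5)/4.2-.5+170]
T=lambda a,z:(Q.apply(plane(c,k(a),z,ps)[0]-ps[0])*1000).round(1)
z=ps[0][2]
print("nose near rim",T((288,130),z-.0675),"nose L/R",T((262,142),z-.0675),T((316,142),z-.0675))
print("hole L",T((252,115),.062),"R",T((327,115),.062),"top(-z edge)",T((290,92),.062))
print("headtop L,R,near,far",T((157,465),z+.0345),T((415,465),z+.0345),T((288,368),z+.0345),T((288,553),z+.0345))
print("head bottom near rim",T((288,210),z-.0115), "tcp->earlier hole est",(Q.apply(np.array([.5731,-.0005,.062])-ps[0])*1000).round(1))
```

```text
nose near rim [67.5 -0.8 -4.7] nose L/R [67.5 -5.1 -2.2] [67.5  3.9 -2.2]
hole L [79.6 -7.1 -3.8] R [79.6  6.1 -3.8] top(-z edge) [79.6 -0.4 -8.8]
headtop L,R,near,far [-34.5 -13.2  -0.5] [-34.5  11.2  -0.4] [-34.5  -0.8 -12.8] [-34.5  -0.8  11.5]
head bottom near rim [ 11.5  -0.8 -11.7] tcp->earlier hole est [79.6 -1.1 -2.4]
```

Request:
arm_command([
  [0,0.02,-0.21,0,0,0,2],
  [0.4,0,0,0,0,0,2],
  [0.4,0,0,0,0,0,2],
  [0.2,0,0,0,0,0,2],
  [0.2,0,0,0,0,0,2],
])

```text
time: 12.15
tcp_pos: [0.5743, 0.0001, 0.129]
orientation: [0.455, 0.542, -0.455, 0.541]
ft_force: [-0.1, 0.3, -0.8]
grip_width: 0.289
```

Request:
arm_command([
  [0.2,0,0,0,0,0,2],
  [0.2,0,0,0,0,0,2],
])

```text
time: 12.35
tcp_pos: [0.5744, 0.0001, 0.1251]
orientation: [0.455, 0.541, -0.455, 0.541]
ft_force: [-0.3, 0.5, -1.5]
grip_width: 0.287
```

Request:
arm_command([
  [0.2,0,0,0,0,0,2],
  [0.2,0,0,0,0,0,2],
])

```text
time: 12.55
tcp_pos: [0.5744, 0.0001, 0.1211]
orientation: [0.455, 0.541, -0.455, 0.541]
ft_force: [-0.2, -0.2, -0.2]
grip_width: 0.287
```

Run:
```python
from h import *
from bench import monitor
ws(monitor.observe())
```

```text
t 12.55 tcp [5.744e-01 1.000e-04 1.211e-01] yawY 9.94 tilt 0.00 F [-0.2 -0.2 -0.2] M [-0.02  0.03 -0.03] grip 24.5mm q [-0.14  0.4  -0.15  1.02  0.    1.26]
```

The nose is at z≈0.054, which is 8 mm below the rail's top, with no force. It went straight into the hole.

Request:
arm_command([
  [0.3,0,0,0,0,0,2],
  [0.3,0,0,0,0,0,2],
  [0.3,0,0,0,0,0,2],
])

```text
time: 12.85
tcp_pos: [0.5744, 0.0, 0.112]
orientation: [0.455, 0.541, -0.455, 0.541]
ft_force: [-0.3, 0.1, -0.9]
grip_width: 0.289
```

Request:
arm_command([
  [0.3,0,0,0,0,0,2],
  [0.3,0,0,0,0,0,2],
  [0.2,0,0,0,0,0,2],
])

```text
time: 13.15
tcp_pos: [0.5743, 0.0001, 0.1039]
orientation: [0.455, 0.541, -0.455, 0.541]
ft_force: [0.8, -1.0, -1.1]
grip_width: 0.286
```

Request:
arm_command([
  [0.3,0,0,0,0,0,2],
  [0.3,0,0,0,0,0,2],
  [0.3,0,0,0,0,0,2],
])

```text
time: 13.45
tcp_pos: [0.5744, 0.0, 0.095]
orientation: [0.455, 0.541, -0.455, 0.541]
ft_force: [0.6, 0.6, -1.5]
grip_width: 0.285
```

Run:
```python
from h import *
from bench import monitor
ws(monitor.observe())
```

```text
t 13.45 tcp [0.5744 0.     0.095 ] yawY 9.93 tilt 0.00 F [ 0.6  0.6 -1.5] M [ 0.02 -0.01  0.  ] grip 24.3mm q [-0.14  0.42 -0.19  0.96 -0.    1.26]
```

Request:
arm_command([
  [0.2,0,0,0,0,0,2],
  [0.2,0,0,0,0,0,2],
  [0.2,0,0,0,0,0,2],
])

```text
time: 13.75
tcp_pos: [0.5744, 0.0, 0.0892]
orientation: [0.455, 0.541, -0.455, 0.541]
ft_force: [0.3, -0.4, -1.3]
grip_width: 0.29
```

Request:
arm_command([
  [0.2,0,0,0,0,0,2],
  [0.2,0,0,0,0,0,2],
  [0.2,0,0,0,0,0,2],
])

```text
time: 14.05
tcp_pos: [0.5744, 0.0, 0.0831]
orientation: [0.455, 0.541, -0.455, 0.541]
ft_force: [0.2, -0.5, -0.6]
grip_width: 0.287
```

Request:
arm_command([
  [0.2,0,0,0,0,0,2],
  [0.2,0,0,0,0,0,2],
  [0.2,0,0,0,0,0,2],
])

```text
time: 14.35
tcp_pos: [0.5744, 0.0, 0.0771]
orientation: [0.455, 0.541, -0.455, 0.541]
ft_force: [-1.0, -0.0, -1.4]
grip_width: 0.288
```

Run:
```python
from h import *
from bench import monitor
ws(monitor.observe())
```

```text
t 14.35 tcp [0.5744 0.     0.0771] yawY 9.93 tilt 0.00 F [-1.  -0.  -1.4] M [ 0.01 -0.05 -0.02] grip 24.6mm q [-0.14  0.43 -0.22  0.92  0.    1.26]
```

Request:
arm_command([
  [0.15,0,0,0,0,0,2],
  [0.15,0,0,0,0,0,2],
])

```text
time: 14.55
tcp_pos: [0.5744, 0.0001, 0.0741]
orientation: [0.455, 0.541, -0.455, 0.541]
ft_force: [-0.1, 0.5, -1.3]
grip_width: 0.289
```

Request:
arm_command([
  [0.1,0,0,0,0,0,2],
  [0,0,0,0,0,0,2],
])

```text
time: 14.75
tcp_pos: [0.5744, 0.0001, 0.0735]
orientation: [0.455, 0.541, -0.455, 0.542]
ft_force: [-1.9, 0.1, 3.7]
grip_width: 0.285
```

Request:
arm_command([
  [0.1,0,0,0,0,0,2],
  [0,0,0,0,0,0,2],
])

```text
time: 14.95
tcp_pos: [0.5745, 0.0001, 0.0734]
orientation: [0.455, 0.541, -0.455, 0.542]
ft_force: [-6.1, 0.2, 18.1]
grip_width: 0.284
```

The head touched down at TCP z = 0.0735, as predicted. I'll ease off and release.

Request:
arm_command([
  [-0.12,0,0,0,0,0,2],
  [0,0,0,0,0,0,2.7],
  [0,0,0,0,0,0,3.5],
  [0,0,0,0,0,0,5],
  [0,0,0,0,0,0,5],
])

```text
time: 15.45
tcp_pos: [0.5744, 0.0, 0.0733]
orientation: [0.455, 0.541, -0.455, 0.541]
ft_force: [-1.0, 0.2, -0.1]
grip_width: 0.583
```

Request:
arm_command([
  [-1,0,0,0,0,0,5],
  [-3,0,0,0,0,0,5],
  [-4,0,0,0,0,0,5],
  [-4,0,0,0,0,0,5],
  [0,0,0,0,0,0,5],
])

```text
time: 15.95
tcp_pos: [0.5764, -0.0002, 0.1992]
orientation: [0.456, 0.539, -0.453, 0.544]
ft_force: [0.7, -0.7, -0.5]
grip_width: 0.585
```

Request:
arm_command([
  [0,0,-4,0,0,0,5],
  [0,0,-4,0,0,0,5],
  [0,0,0,0,0,0,5],
  [0,0,0,0,0,0,5],
])

```text
time: 16.35
tcp_pos: [0.5604, 0.0795, 0.1937]
orientation: [0.454, 0.542, -0.454, 0.542]
ft_force: [0.3, -0.5, 0.9]
grip_width: 0.581
```

Run:
```python
from h import *
from bench import monitor,optics
st=monitor.observe(); ws(st)
c=optics.camera("wrist"); cv2.imwrite("pics/w9.png",cv2.resize(c["frame"],(768,576)))
c=optics.camera("scene"); cv2.imwrite("pics/s9.png",cv2.resize(c["frame"][130:265,205:380],None,fx=4.4,fy=4.4,interpolation=cv2.INTER_CUBIC)); pickle.dump(c,open("s9.pkl","wb"))
P=cloud(c); reg=P[150:260,215:300].reshape(-1,3); d=np.hypot(reg[:,0]-.576,reg[:,1]); q=reg[(d<.02)&(reg[:,2]>.08)]; print(len(q),np.nanmax(q[:,2]) if len(q) else None)
top=q[q[:,2]>q[:,2].max()-.006]; print("head top",top.mean(0).round(4))
```

```text
t 16.35 tcp [0.5604 0.0795 0.1937] yawY 10.03 tilt 0.01 F [ 0.3 -0.5  0.9] M [-0.   -0.05 -0.02] grip 49.6mm q [-0.    0.35 -0.03  1.2  -0.    1.39]
99 0.10916950228339972
head top [ 0.5774 -0.0012  0.1063]
```

View pics/s9.png

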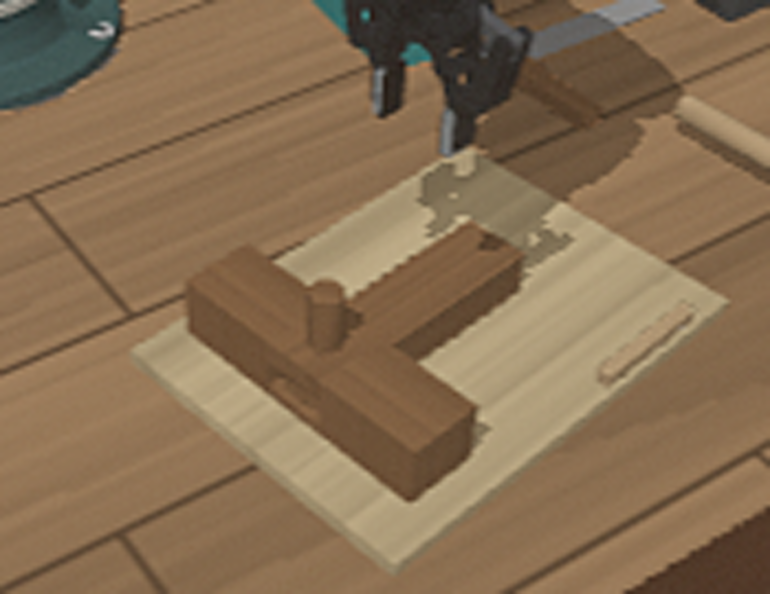

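View pics/w9.png

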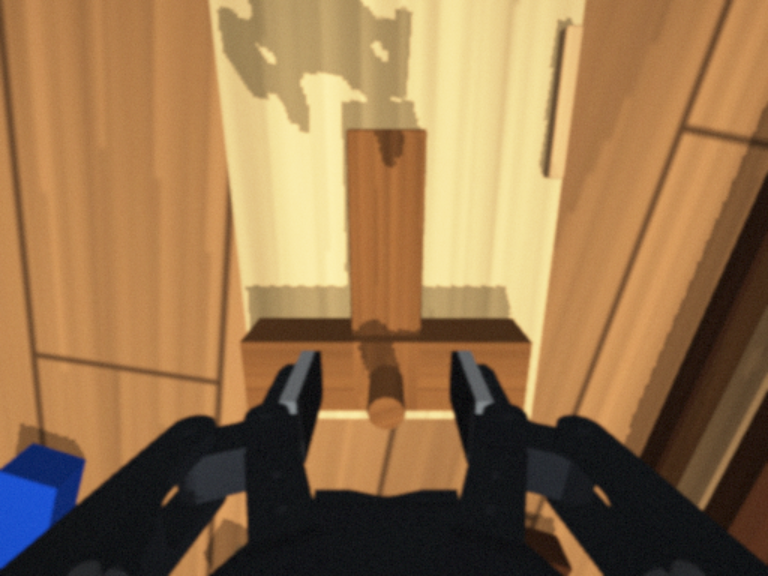

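The scene view shows the pin's head upright on the rail at crop pixel (325,315). In the wrist view the stretcher's shoulders are closed at y≈330, and the gripper is clear of everything. I'm handing in.

```bash
python3 -c "
from bench import job_done
print(job_done())"
```

```text
the job is handed in; nothing more can be done
None
```

The job is done and was handed in at about 16.4 s; the hand-in reports no verdict.

- **Stretcher:** I gripped it, squared it to the rail and slid it in. The tenon entered without jamming, and the shoulders closed at about 9 N after roughly 88 mm of travel, where 87.5 mm was predicted.
- **Pin:** I took the slim-headed pin from the block and measured the nose against the hole with the wrist camera. The nose went straight in with no side force, so no feeling about was needed. The head seated at the predicted height; peak vertical force was about 18 N. I then let go and withdrew.
- **Last checks:** The head is upright on the rail. The depth reading gave the head top at z ≈ 0.106–0.109 m, against 0.108 m expected. The stretcher is flat and in line, the gripper is clear, and the wrist force is about zero. I did not measure the other items again. The last look at the stub was while the pin was being lifted out, and it was still in place.
- **Disagreements:** The scene camera read about 3–5 mm larger in x than the top and wrist cameras, so I relied on the wrist camera. The first two wrist pictures of the hole were taken while the arm was still settling. I repeated the measurement after it settled, before going in.

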